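Open the push-to-open reagent cabinet

ROBOT

A 6-joint arm with a two-finger parallel gripper is mounted at the origin on the work surface. World frame = base frame: x ahead of the robot, y to its left, z up, the work surface at z = 0. Lengths are in mm, angles in rad, forces in N, time in s.
With the tool pointing down it reaches from about 350 to 975 mm from the base axis. Payload 7.1 kg.
Tool frame: the origin (TCP) lies between the finger pads; the fingertips stand 19 mm ahead of it and the grasp point (between the pads) is the TCP (ctrl.finger_overhang is the distance from the TCP to the fingertips, in mm); z points along the fingers, y is the line along which they close (so a half turn about z gives the same grasp; the last joint's range is limited). The gripper opens to 88 mm and grips with 3 to 60 N. Pads are 20 mm wide; open, the fingers measure 115 mm over their backs; the gripper's body (75 mm by 178 mm) begins 61 mm behind the grasp point.
Start: joints at [1.222, 0.423, 1.63, -0, 1.089, -0.019], TCP at [202.377, 591.311, 241.675] pointing down, gripper open.
Joint ranges: [-3, 3], [-0.9, 2.11], [0.09, 2.58], [-1.31, 4.45], [0.11, 2.69], [-2.54, 2.54]. Speed limits (rad/s): [2.39, 2.39, 3.01, 3.14, 3.14, 3.14].

INTERFACE

Orientations are given as a rotation vector (axis times angle).
In Python, from workcell import ctrl gives the robot as it stands. The module is installed in compiled form; this text tells all that it offers.
- The arm moves only by the tool arm_command, never from a script. Its argument "rows" is one flat list of numbers, 7 for each row, row after row: the turn, a rotation vector about the tool's x, y, z scaled (see below), then the shift along the tool's x, y, z scaled (see below), then the opening, from -1 (shut) to 1 (fully open). A call has 1 to 5 rows; each row is the pose to reach, as a shift and turn from the pose commanded when the call began, along the tool's axes at that moment, turning the shorter way round; what a row does not reach only later rows make up. The controller multiplies each number of a shift by 80 mm and each number of a turn by 180 degrees. A row lasts 1/10 s, in which the tool goes at most 50 mm and 8.59 degrees, less where a joint would pass 70% of its speed; a pose out of reach is approached as far as the arm can. A call with a number of a shift or a turn outside -1 to 1 is refused whole. A call with a gripper value outside its range is refused whole. The fingers move at their own pace and stop on an object; the grip force is fixed at half the most. Time passes only in rows, so rows that repeat a pose let the fingers close. It gives the time, the measured TCP pose, the force, the opening and the grip force at its end, in the units of the state.
- ctrl.get_obs(): the state, without advancing time (a new reading comes with each control period).
- ctrl.get_image(name): name is "side" or "top" or "wrist"; returns (picture, depth): 400x640x3 uint8, red, green, blue; 400x640 float32, mm along the optical axis (not along the pixel's ray), 0 where there is no reading.
- ctrl.camera_params(name): a dict with "camera_matrix" (3x3 intrinsics, pixels), "k1" (the pictures are not rectified: a ray, as slopes to the right and down, at radius r is drawn at 1 + k1 r^2 times it, then the intrinsics apply), "world_to_cam" (4x4, takes a point from world to camera coordinates); the wrist camera has in their place "tool_from_camera" (4x4, takes a point from camera to tool coordinates, whose origin is the TCP and whose axes are the flange's). Camera axes: x right, y down, z forward; pixel columns grow to the right and rows downward; lengths in mm; the calibration is good to about 2 mm. A picture is of the moment at which its call begins: read the wrist's pose just before it. camera_params takes no time and is no camera call.
- ctrl.close_job(): hands the job in; it is judged then, once.
The state is a dict: "t": time; "qpos": joint angles; "qvel": joint speeds; "joint_torque": joint torques, N m; "ee_pos": TCP position; "orientation": TCP orientation; "ft_force": force on the tool from outside, world axes, zero at the start; "moment": the same for the moment, N m; "width": finger opening in mm; "grasp_force": force on a finger pad.
Only numpy, scipy, OpenCV 4.12 (cv2) and the standard library are available. Lean on these libraries where they do the work, as an engineer would, in place of code of your own. Each camera call takes 0.05 s, during which the arm holds its last target. There are 200 camera calls.

TASK

Open the deeper of the two small reagent cabinets on the bench: press its door in near the free edge and let go so that its spring catch pops it ajar, then hook the door from behind and swing it wide open, about square to the cabinet. Let go of it there; leave the shallow cabinet shut and do not disturb the jar and the beaker.

Things in the scene. Friction and masses are not known exactly. Their poses are not given: they have to be found in the camera images.
- deep: The deeper of two white sheet-metal cabinets that stand side by side, 6 mm apart, fronts in line, on a grey board 12 mm thick; either may be on the left. It goes back 205 mm; both are 122 mm wide, roof 172 mm above the bench. Origin: bottom centre of its front; x points to its back. The catch parts and spring lie inside, lower than 80 mm above the bench.
- deep_door (a joint): Its blue door's angle in rad: 0 shut on the catch, 1.57 square to the front, 1.75 fully open. Pressed in 5 mm at the free edge (-0.05, a firm stop; 3 to 4 N there) and let go, the catch releases and a spring pushes the door to about 0.5, where it waits; it then swings with slight friction and stays where left.
- deep_hinge (a point): A point fixed on the door's hinge axis at the height of the door's top edge, 168 mm above the bench. The axis is upright, at the left end of the front (as one faces it), in the plane of the door's back face. The door is 118 mm wide, 152 mm high, 12 mm thick, flat, without handle; shut, its back lies 6 mm before the front.
- deep_edge (a point): The top corner of the free upright edge of that door, on its back face, 118 mm from deep_hinge, moving with the door. With the door shut, turn the direction hinge to edge by 90 degrees clockwise (seen from above) to point outward; the outer face is 12 mm that way. Opening turns the door clockwise seen from above.
- shallow_door (a joint): The same kind of door on the other cabinet, which is only 110 mm deep and otherwise alike: opening angle in rad, 0 shut. It stays shut.
- reagent_center (a point): Centre of a loose white plastic jar with a blue cap, 60 mm across and 115 mm high, standing on the bench in front of the cabinets. Bystander.
- beaker_center (a point): Centre of a loose glass beaker, 66 mm across and 85 mm high, standing on the bench in front of the cabinets. Bystander.

How it is judged:
By the outcome, as a careful person would: the job done as asked, in the order asked, and still so for the second after the job is handed in, with the robot touching nothing.
It also fails if it takes over 48 s, if anything falls off the work surface, if the arm or the gripper's body presses on something with over 40 N, if the wrist force passes 120 N, or if a joint passes its speed limit or range.

## Working session

There is one attempt and no reset: what is moved stays moved. The work goes in short steps, Python scripts to look and compute and a tool call to move; the robot and the scene stay as the last step left them, time stands still between calls to the robot, and variables do not carry over. Pictures are saved under pics/ and viewed, at most 10 in all, crops included, and the job is handed in when it is done.

Besides the shell and the picture viewer there is one more tool, called as a command line: name --argument value ..., lists and objects as JSON in quotes. arm_command: Moves the arm, as the interface text tells. Shifts and turns lie within -1 to 1; 1 stands for 80 mm of shift or 180 degrees of turn. Its arguments: {"type":"object","properties":{"rows":{"type":"array","items":{"type":"number"}}},"required":["rows"]}

```bash
mkdir -p pics
cat > h.py <<'E'
import numpy as np, cv2
from workcell import ctrl
from scipy.spatial.transform import Rotation as R
def cam(n,obs=None):
    p=ctrl.camera_params(n); K=np.array(p["camera_matrix"]); k1=p["k1"]
    if n=="wrist":
        T=np.eye(4);T[:3,:3]=R.from_rotvec(obs["orientation"]).as_matrix();T[:3,3]=obs["ee_pos"]
        C=T@np.array(p["tool_from_camera"])
    else: C=np.linalg.inv(np.array(p["world_to_cam"]))
    return K,k1,C
def ray(c,u,v):
    K,k1,C=c; d=np.array([(u-K[0,2])/K[0,0],(v-K[1,2])/K[1,1]]);x=d.copy()
    for _ in range(20): x=d/(1+k1*(x@x))
    return C[:3,3],C[:3,:3]@np.array([x[0],x[1],1])
def onz(c,u,v,z):
    o,d=ray(c,u,v); return o+d*(z-o[2])/d[2]
def dep(c,u,v,D):
    o,d=ray(c,u,v); return o+d*D[int(v),int(u)]
def cloud(c,D):
    K,k1,C=c;v,u=np.mgrid[0:400,0:640]
    d=np.stack([(u-K[0,2])/K[0,0],(v-K[1,2])/K[1,1]],-1);x=d.copy()
    for _ in range(20): x=d/(1+k1*(x**2).sum(-1,keepdims=True))
    p=np.concatenate([x,np.ones(x.shape[:2]+(1,))],-1)*D[...,None]
    return p@C[:3,:3].T+C[:3,3]
E
python3 - <<'E'
from h import *
o=ctrl.get_obs();print(o)
for n in("top","side"):
    im,D=ctrl.get_image(n);cv2.imwrite(f"pics/{n}0.png",im[...,::-1]);np.savez(f"{n}0.npz",im=im,D=D)
    print(n,cam(n)[2].round(2).tolist())
E
```

```text
{'t': 0.0, 'qpos': array([ 1.22201568e+00,  4.23803716e-01,  1.63070892e+00, -1.30648441e-05,
        1.08861776e+00, -1.89869256e-02]), 'qvel': array([ 1.91220050e-05,  1.46203736e-04,  8.79273356e-05, -1.69513029e-03,
       -4.92286975e-04, -1.44737863e-03]), 'joint_torque': array([ 2.50474513e-04, -5.44630623e+01, -2.73665124e+01,  6.43040333e-02,
        2.29159120e-02, -1.89994757e-04]), 'ee_pos': array([202.19008608, 590.81676287, 240.91743478]), 'orientation': array([-5.15640452e-01, -3.09871240e+00,  2.37787255e-03]), 'ft_force': array([-0.30942217,  0.70143617,  0.44710371]), 'moment': array([-0.04091346,  0.00315527,  0.03666795]), 'grasp_force': 0.0, 'width': 88.0558896471444}
top [[0.02, -0.99, 0.16, 457.45], [-1.0, -0.02, -0.02, 79.03], [0.03, -0.16, -0.99, 947.56], [0.0, 0.0, 0.0, 1.0]]
side [[0.3, 0.88, -0.36, 839.76], [0.95, -0.28, 0.11, -25.84], [0.0, -0.38, -0.93, 748.86], [0.0, 0.0, 0.0, 1.0]]
```

View pics/top0.png

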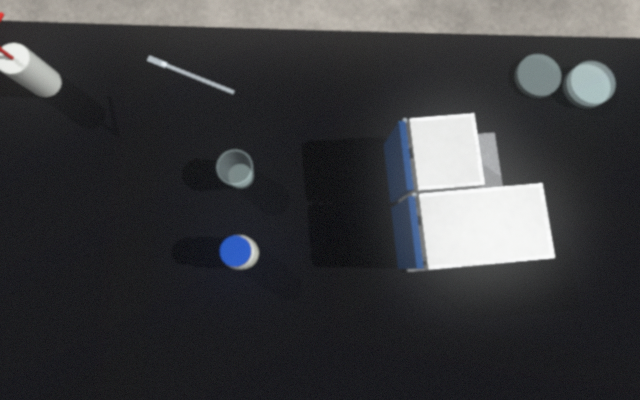

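View pics/side0.png

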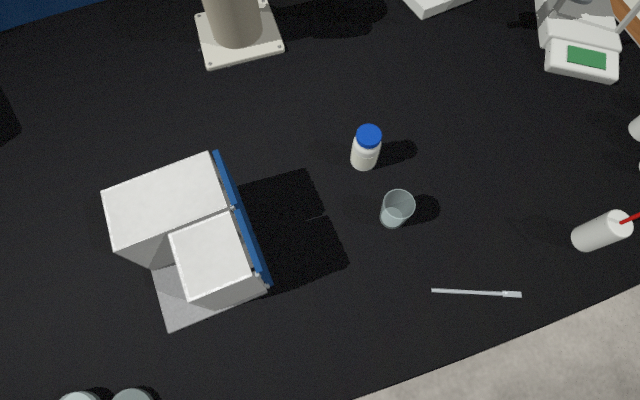

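The top view shows the fronts facing image left (+y). The deep cabinet is the lower one (roof about 420–554, 184–268), nearer the robot, so its hinge is at the gap by the shallow cabinet and its free edge is towards the robot. The side view agrees: jar at about (366,145), beaker at about (397,208), both in front of the cabinets.

Run:
```python
from h import *
for n in("top","side"):
    z=np.load(n+"0.npz");im=z["im"];D=z["D"];c=cam(n);P=cloud(c,D)
    hsv=cv2.cvtColor(im,cv2.COLOR_RGB2HSV)
    roof=((P[...,2]>166)&(P[...,2]<180)&(hsv[...,1]<60)&(hsv[...,2]>150)&(P[...,0]>250)).astype(np.uint8)
    roof=cv2.morphologyEx(roof,cv2.MORPH_OPEN,np.ones((3,3)))
    for k in cv2.findContours(roof,0,2)[0]:
        if cv2.contourArea(k)<300: continue
        q=cv2.convexHull(np.array([onz(c,u,v,172)[:2] for u,v in k[:,0]],np.float32))
        print(n,"roof",cv2.contourArea(k),np.median(P[roof>0][:,2]),cv2.minAreaRect(q),cv2.boxPoints(cv2.minAreaRect(q)).round(1).tolist())
    blue=((hsv[...,0]>100)&(hsv[...,0]<125)&(hsv[...,1]>120)&(hsv[...,2]>60)).astype(np.uint8)
    for k in cv2.findContours(blue,0,2)[0]:
        if cv2.contourArea(k)<60: continue
        m=np.zeros_like(blue);cv2.drawContours(m,[k],-1,1,-1);p=P[(m>0)&(D>0)]
        top=p[(p[:,2]>160)&(p[:,2]<176)]
        print(n,"blue",k[:,0].mean(0),cv2.contourArea(k),np.median(p,0).round(),np.percentile(p[:,2],[2,98]).round())
        if len(top)>10: print("  top strip",cv2.minAreaRect(top[:,:2].astype(np.float32)))
    # cylinders
    obj=(P[...,2]>20)&(P[...,2]<130)&(P[...,1]>150)&(P[...,1]<420)&(P[...,0]>300)&(P[...,0]<700)
    nn,l,s,ce=cv2.connectedComponentsWithStats(obj.astype(np.uint8))
    for i in range(1,nn):
        if s[i,4]>150: p=P[l==i];print(n,"obj",s[i],p.min(0).round(),p.max(0).round(),np.median(p,0).round())
```

```text
top roof 9374.0 171.5211783557761 ((531.7582397460938, -216.1822509765625), (123.01985168457031, 206.08335876464844), 6.064242839813232) [[459.70001220703125, -120.19999694824219], [481.5, -325.1000061035156], [603.7999877929688, -312.1000061035156], [582.0, -107.19999694824219]]
top roof 4613.0 171.5211783557761 ((653.926025390625, -155.30992126464844), (122.44962310791016, 110.74114990234375), 6.044694900512695) [[587.2000122070312, -106.69999694824219], [598.9000244140625, -216.8000030517578], [720.5999755859375, -203.89999389648438], [709.0, -93.80000305175781]]
top blue [233.04761905 247.52380952] 752.0 [487. 196. 115.] [ -1. 118.]
top blue [414.90384615 233.40384615] 322.0 [ 514. -102.  168.] [165. 170.]
  top strip ((518.794189453125, -101.85014343261719), (112.15263366699219, 10.305578231811523), 6.223557949066162)
top blue [405.04347826 155.97826087] 325.0 [650. -88. 168.] [164. 170.]
  top strip ((648.2149658203125, -88.37203979492188), (115.43753051757812, 10.807534217834473), 6.107507228851318)
top obj [217 149  37  39 702] [606. 173.  20.] [671. 238.  88.] [651. 212.  65
[... 453 characters left out ...]
 204.5060577392578), 5.998311519622803) [[463.1000061035156, -122.4000015258789], [484.3999938964844, -325.79998779296875], [607.0999755859375, -312.8999938964844], [585.7000122070312, -109.5]]
side blue [241.60648148 215.97222222] 1358.0 [607. -93. 166.] [ 36. 169.]
  top strip ((586.1781616210938, -97.07038879394531), (246.7304229736328, 12.382438659667969), 6.158105850219727)
side blue [368.20512821 135.20512821] 500.0 [491. 191. 114.] [ -0. 116.]
side blue [43.16923077 14.64615385] 1458.5 [-698. -798. -232.] [-271. -159.]
side obj [ 350  123   32   45 1077] [462. 161.  20.] [519. 219. 117.] [502. 184.  94.]
side obj [380 189  36  38 823] [608. 171.  20.] [673. 237.  88.] [636. 210.  61.]
```

arm_command --rows '[0,0,-0.1386,0,0,0,-1,0,0,-0.1386,0,0,0,-1,0,0,-0.1386,0,0,0,-1,0,0,-0.1386,0,0,0,-1]'

```text
t: 0.5
ee_pos: [202.3, 591.0, 241.2]
orientation: [0.168, -3.137, 0.001]
ft_force: [-0.0, 0.1, -0.3]
width: 59.1
grasp_force: 0.0
```

arm_command --rows '[0,0,0,-0.31,-1,0,-1,0,0,0,-0.31,-1,0,-1,0,0,0,-0.31,-1,0,-1]'

```text
t: 0.8
ee_pos: [236.1, 510.9, 241.2]
orientation: [0.156, -3.137, 0.004]
ft_force: [0.2, 0.8, -0.2]
width: 35.5
grasp_force: 0.0
```

arm_command --rows '[0,0,0,-0.31,-1,0,-1,0,0,0,-0.31,-1,0,-1,0,0,0,-0.31,-1,0,-1]'

```text
t: 1.1
ee_pos: [269.1, 434.9, 241.5]
orientation: [0.157, -3.137, 0.002]
ft_force: [0.5, -0.0, -0.5]
width: 11.3
grasp_force: 0.0
```

arm_command --rows '[0,0,0,-0.31,-1,0,-1,0,0,0,-0.31,-1,0,-1,0,0,0,-0.31,-1,0,-1]'

```text
t: 1.4
ee_pos: [302.3, 358.9, 241.7]
orientation: [0.158, -3.137, 0.001]
ft_force: [-0.5, 0.7, 0.6]
width: 0.2
grasp_force: 0.0
```

arm_command --rows '[0,0,0,-0.31,-1,0,-1,0,0,0,-0.31,-1,0,-1,0,0,0,-0.31,-1,0,-1]'

```text
t: 1.7
ee_pos: [335.7, 282.6, 241.8]
orientation: [-0.159, 3.137, 0.0]
ft_force: [-0.1, 0.5, 1.1]
width: 0.5
grasp_force: 0.0
```

arm_command --rows '[0,0,0,-0.31,-1,0,-1,0,0,0,-0.31,-1,0,-1,0,0,0,-0.31,-1,0,-1]'

```text
t: 2.0
ee_pos: [369.3, 206.1, 242.0]
orientation: [-0.159, 3.137, 0.001]
ft_force: [-0.2, 0.8, 0.5]
width: 0.3
grasp_force: 0.0
```

arm_command --rows '[0,0,0,-0.31,-1,0,-1,0,0,0,-0.31,-1,0,-1,0,0,0,-0.31,-1,0,-1]'

```text
t: 2.3
ee_pos: [402.8, 129.3, 242.0]
orientation: [-0.16, 3.136, 0.001]
ft_force: [0.7, -0.1, 0.9]
width: 0.4
grasp_force: 0.0
```

arm_command --rows '[0,0,0,-0.31,-1,0,-1,0,0,0,-0.31,-1,0,-1,0,0,0,-0.31,-1,0,-1]'

```text
t: 2.6
ee_pos: [436.2, 52.4, 242.0]
orientation: [-0.161, 3.136, 0.0]
ft_force: [-0.5, 0.0, -0.1]
width: 0.7
grasp_force: 0.0
```

arm_command --rows '[0,0,0,-0.31,-1,0,-1,0,0,0,-0.31,-1,0,-1,0,0,0,-0.31,-1,0,-1,0,0,0,-0.31,-1,0,-1]'

```text
t: 3.0
ee_pos: [467.5, -22.8, 241.5]
orientation: [0.164, -3.137, -0.001]
ft_force: [-0.3, 0.2, 0.3]
width: 0.4
grasp_force: 0.0
```

```bash
cat >> h.py <<'E'
def doorlook(tag,n="wrist"):
    o=ctrl.get_obs();im,D=ctrl.get_image(n);c=cam(n,o);P=cloud(c,D);cv2.imwrite(f"pics/{tag}.png",im[...,::-1])
    hsv=cv2.cvtColor(im,cv2.COLOR_RGB2HSV)
    m=(hsv[...,0]>100)&(hsv[...,0]<125)&(hsv[...,1]>110)&(hsv[...,2]>50)&(D>0)&(P[...,2]>162)&(P[...,2]<174)
    nn,l,s,ce=cv2.connectedComponentsWithStats(m.astype(np.uint8))
    for i in range(1,nn):
        if s[i,4]>40:
            p=P[l==i];r=cv2.minAreaRect(p[:,:2].astype(np.float32));print(n,s[i],"z",np.median(p[:,2]).round(1),"box",np.round(r[0],1),np.round(r[1],1),round(r[2],1),cv2.boxPoints(r).round(0).tolist())
    return im,D,P,c
E
python3 -c "
from h import *
print(ctrl.get_obs()['ee_pos'],ctrl.get_obs()['qpos'])
doorlook('w1')"
```

```text
[467.46652358 -22.78985466 241.45405488] [-7.46486194e-02  1.91570364e-01  1.96623854e+00  9.78806750e-04
  9.84307737e-01 -1.75029781e+00]
wrist [ 178  196   29  112 2059] z 167.8 box [ 501.1 -106. ] [79.2 12.7] 5.8 [[461.0, -104.0], [462.0, -116.0], [541.0, -108.0], [540.0, -96.0]]
```

View pics/w1.png

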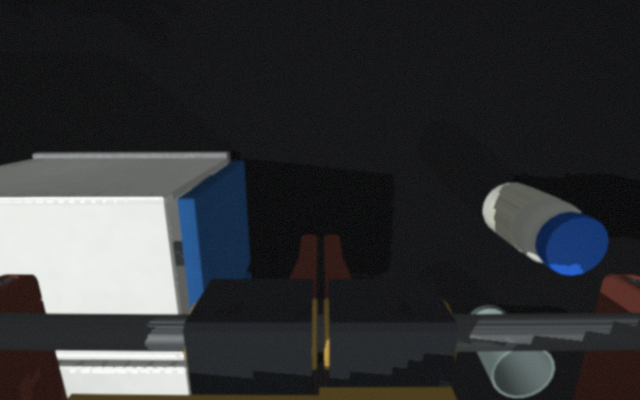

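The wrist view shows the door still shut: its blue face spans columns 180–245 and rows 160–305, and the jar and beaker are clear on the right. The free edge at about (461,−104) outer agrees with the first estimate. Descending in front of the door.

arm_command --rows '[0,0,0,0,0,1,-1,0,0,0,0,0,1,-1,0,0,0,0,0,1,-1]'

```text
t: 3.35
ee_pos: [464.1, -22.3, 158.6]
orientation: [0.168, -3.13, -0.002]
ft_force: [-0.4, 0.1, 0.8]
width: 0.8
grasp_force: 0.0
```

arm_command --rows '[0,0,0,0,-0.3,0.15,-1,0,0,0,0,-0.6,0.15,-1,0,0,0,0,-0.6,0.15,-1,0,0,0,0,-0.6,0.15,-1]'

```text
t: 3.75
ee_pos: [472.8, -71.3, 150.9]
orientation: [-0.165, 3.136, 0.0]
ft_force: [-0.6, 0.2, -0.4]
width: 0.3
grasp_force: 0.0
```

arm_command --rows '[0,0,0,0,-0.08,0,-1,0,0,0,0,-0.16,0,-1,0,0,0,0,-0.2,0,-1,0,0,0,0,-0.2,0,-1]'

```text
t: 4.15
ee_pos: [474.0, -88.1, 149.8]
orientation: [-0.165, 3.137, -0.0]
ft_force: [-0.7, 0.0, -0.3]
width: 0.5
grasp_force: 0.0
```

arm_command --rows '[0,0,0,0,-0.025,0,-1,0,0,0,0,-0.05,0,-1,0,0,0,0,-0.05,0,-1]'

```text
t: 4.45
ee_pos: [474.1, -91.8, 149.6]
orientation: [0.165, -3.137, -0.001]
ft_force: [-0.4, 1.4, 0.8]
width: 0.8
grasp_force: 0.8
```

arm_command --rows '[0,0,0,0,-0.02,0,-1,0,0,0,0,-0.035,0,-1,0,0,0,0,-0.035,0,-1]'

```text
t: 4.75
ee_pos: [474.2, -94.5, 149.6]
orientation: [0.166, -3.136, -0.001]
ft_force: [-1.7, 3.5, 1.7]
width: 0.2
grasp_force: 1.9
```

arm_command --rows '[0,0,0,0,-0.02,0,-1,0,0,0,0,-0.03,0,-1,0,0,0,0,-0.03,0,-1]'

```text
t: 5.05
ee_pos: [474.3, -96.4, 149.6]
orientation: [0.165, -3.136, -0.002]
ft_force: [-3.4, 6.9, 3.3]
width: 0.7
grasp_force: 4.1
```

arm_command --rows '[0,0,0,0,-0.015,0,-1,0,0,0,0,-0.03,0,-1,0,0,0,0,-0.03,0,-1]'

```text
t: 5.35
ee_pos: [474.2, -96.8, 149.5]
orientation: [0.164, -3.135, -0.007]
ft_force: [-2.3, 21.7, 5.1]
width: 0.4
grasp_force: 11.0
```

The firm stop is reached (force jumped to about 22 N). Retracting.

arm_command --rows '[0,0,0,0,0.2,0,-1,0,0,0,0,0.6,0,-1,0,0,0,0,1,0,-1,0,0,0,0,1,0,-1]'

```text
t: 5.75
ee_pos: [466.7, -17.9, 149.8]
orientation: [-0.17, 3.136, -0.0]
ft_force: [-0.7, -0.2, 1.0]
width: 0.3
grasp_force: 0.0
```

arm_command --rows '[0,0,0,0.3,0.5,-1,-1,0,0,0,0.3,0.5,-1,-1,0,0,0,0.3,0.5,-1,-1]'

```text
t: 6.05
ee_pos: [440.5, 17.9, 233.5]
orientation: [-0.168, 3.129, -0.001]
ft_force: [-0.0, 0.3, -0.6]
width: 0.4
grasp_force: 0.0
```

```bash
python3 -c "
from h import *
print(ctrl.get_obs()['ee_pos'])
doorlook('w2');doorlook('t2','top');doorlook('s2','side')"
```

```text
[440.5312233   17.85555453 233.51228943]
wrist [ 174  255   47   59 1055] z 167.9 box [496.  -60.6] [12.  48.1] 66.3 [[472.0, -56.0], [516.0, -76.0], [520.0, -65.0], [476.0, -45.0]]
wrist [138 352  35  42 736] z 167.9 box [568.5 -91.6] [15.5 48.7] 72.2 [[543.0, -92.0], [589.0, -106.0], [594.0, -92.0], [548.0, -77.0]]
top [398 121  15  69 446] z 167.5 box [647.4 -88.6] [117.1  11.6] 6.5 [[589.0, -89.0], [590.0, -101.0], [706.0, -88.0], [705.0, -76.0]]
top [388 194  25  49 354] z 167.4 box [540.1 -78.6] [12.2 85.6] 66.6 [[498.0, -67.0], [577.0, -101.0], [582.0, -90.0], [503.0, -56.0]]
side [232 147  19  60 434] z 166.8 box [529.8 -74.2] [ 12.8 118.3] 66.3 [[473.0, -56.0], [581.0, -104.0], [587.0, -92.0], [478.0, -45.0]]
side [234 208  30  65 493] z 166.8 box [649.7 -90.2] [118.2  12. ] 6.0 [[590.0, -90.0], [592.0, -102.0], [709.0, -90.0], [708.0, -78.0]]
```

View pics/w2.png

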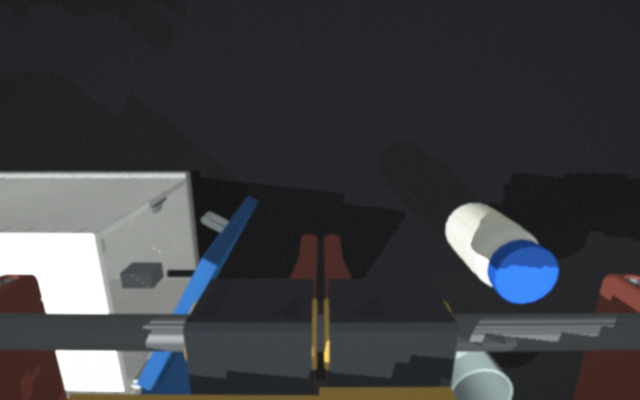

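The door is ajar at about 0.52 rad, free edge at about (205–255, 200–280) in the wrist picture. Next: turn the tool above, then go in behind the door.

arm_command --rows '[0,0,0.047,0,0,0,-1,0,0,0.094,0,0,0,-1,0,0,0.141,0,0,0,-1,0,0,0.188,0,0,0,-1,0,0,0.235,0,0,0,-1]'

```text
t: 6.7
ee_pos: [438.3, 16.5, 228.2]
orientation: [-0.987, -2.98, 0.002]
ft_force: [0.1, 0.2, 1.1]
width: 0.6
grasp_force: 0.0
```

arm_command --rows '[0,0,0.047,0,0,0,-1,0,0,0.1,0,0,0,-1,0,0,0.1,0,0,0,-1,0,0,0.1,0,0,0,-1]'

```text
t: 7.1
ee_pos: [438.4, 16.8, 228.7]
orientation: [-1.428, -2.797, 0.002]
ft_force: [1.0, -0.3, 0.2]
width: 0.8
grasp_force: 0.0
```

```bash
cat >> h.py <<'E'
def go(*pts):
    o=ctrl.get_obs();M=R.from_rotvec(o["orientation"]).as_matrix();p=o["ee_pos"]
    print("at",p.round(1),"yaw",np.degrees(np.arctan2(M[1,1],M[0,1])).round(1))
    for q in pts: print(np.round(q,1),"units",(M.T@(np.array(q)-p)/80).round(3))
H=np.array([580.7,-103.3])
def hook(th,r,b):  # th from shut, r along door, b behind the back face
    a=np.radians(186.05)-th; d=np.array([np.cos(a),np.sin(a)]); return H+r*d+b*np.array([-d[1],d[0]])
E
python3 -c "
from h import *
for th in(.52,1.57):print(hook(th,118,0),hook(th,118,20))
go((499,-92.3,232),(499,-92.3,150))"
```

```text
[472.68810793 -55.78756825] [464.63515339 -74.0946686 ]
[568.16979648  14.03283428] [548.28287542  11.90907097]
at [438.4  16.8 228.7] yaw 35.9
[499.  -92.3 232. ] units [-1.549 -0.186 -0.042]
[499.  -92.3 150. ] units [-1.55  -0.185  0.983]
```

arm_command --rows '[0,0,0,-0.5,-0.1,0,-1,0,0,0,-0.8,-0.1,0,-1,0,0,0,-0.8,-0.1,0,-1]'

```text
t: 7.4
ee_pos: [471.0, -41.1, 229.4]
orientation: [1.431, 2.796, -0.0]
ft_force: [0.4, 0.8, 0.0]
width: 0.6
grasp_force: 0.0
```

arm_command --rows '[0,0,0,-0.5,-0.085,0,-1,0,0,0,-0.75,-0.085,0,-1,0,0,0,-0.75,-0.085,0,-1,0,0,0,-0.75,-0.085,0,-1]'

```text
t: 7.8
ee_pos: [498.4, -91.4, 229.2]
orientation: [-1.432, -2.795, 0.0]
ft_force: [-0.4, 0.0, -0.5]
width: 0.3
grasp_force: 0.0
```

```bash
python3 -c "
from h import *
go((499,-92.3,150))
doorlook('w3');doorlook('s3','side')"
```

```text
at [498.4 -91.4 229.2] yaw 35.7
[499.  -92.3 150. ] units [-0.015 -0.     0.99 ]
wrist [320 144  94 135 755] z 167.6 box [520.1 -71.2] [11.9 99.9] 66.3 [[472.0, -57.0], [563.0, -97.0], [568.0, -86.0], [477.0, -46.0]]
wrist [326 165  20  32  41] z 167.3 box [489.3 -63.8] [ 0.8 22. ] 66.7 [[479.0, -60.0], [499.0, -69.0], [500.0, -68.0], [479.0, -59.0]]
wrist [498 351  70  31 528] z 167.9 box [678.2 -87.2] [55.9 12.3] 5.4 [[650.0, -84.0], [651.0, -96.0], [707.0, -91.0], [705.0, -78.0]]
side [232 155  18  52 341] z 166.7 box [536.7 -77.4] [ 12.8 103.6] 66.0 [[487.0, -62.0], [581.0, -104.0], [587.0, -93.0], [492.0, -50.0]]
side [234 208  29  65 490] z 166.8 box [649.5 -90.2] [118.7  12.1] 6.0 [[590.0, -90.0], [591.0, -102.0], [709.0, -90.0], [708.0, -78.0]]
```

arm_command --rows '[0,0,0,-0.015,0,0.3,-1,0,0,0,-0.015,0,0.6,-1,0,0,0,-0.015,0,1,-1,0,0,0,-0.015,0,1,-1]'

```text
t: 8.3
ee_pos: [496.7, -91.4, 146.7]
orientation: [-1.427, -2.791, 0.003]
ft_force: [0.1, 0.3, 0.4]
width: 0.6
grasp_force: 0.0
```

```bash
python3 -c "
from h import *
go(*[(*hook(t,92,12),149.5) for t in(.52,.7,.85,1.0,1.15,1.3,1.45,1.57)])"
```

```text
at [496.7 -91.4 146.7] yaw 35.8
[491.7 -77.2 149.5] units [ 0.18   0.052 -0.034]
[497.8 -61.7 149.5] units [ 0.293  0.227 -0.034]
[504.9 -49.8 149.5] units [ 0.361  0.387 -0.034]
[513.8 -39.1 149.5] units [ 0.405  0.555 -0.035]
[524.1 -29.8 149.5] units [ 0.424  0.728 -0.036]
[535.7 -22.2 149.5] units [ 0.416  0.902 -0.037]
[548.4 -16.3 149.5] units [ 0.383  1.072 -0.038]
[559.  -13.1 149.5] units [ 0.338  1.204 -0.038]
```

arm_command --rows '[0,0,0,0.16,0.04,0,-1,0,0,0,0.24,0.14,0,-1,0,0,0,0.293,0.227,0,-1,0,0,0,0.33,0.307,0,-1,0,0,0,0.361,0.387,0,-1]'

```text
t: 8.8
ee_pos: [508.9, -50.6, 150.5]
orientation: [1.431, 2.795, 0.001]
ft_force: [0.0, -0.2, -0.5]
width: 0.7
grasp_force: 0.2
```

```bash
python3 -c "
from h import *
print(ctrl.get_obs()['ft_force'])
go(*[(*hook(t,92,12),149.5) for t in(.85,.925,1.0,1.075,1.15,1.225)])
doorlook('w4')"
```

```text
[ 0.03689239 -0.16333745 -0.45815007]
at [508.9 -50.6 150.5] yaw 35.8
[504.9 -49.8 149.5] units [ 0.037 -0.034  0.012]
[509.1 -44.3 149.5] units [0.062 0.049 0.012]
[513.8 -39.1 149.5] units [0.081 0.134 0.012]
[518.8 -34.2 149.5] units [0.093 0.22  0.012]
[524.1 -29.8 149.5] units [0.099 0.306 0.013]
[529.8 -25.7 149.5] units [0.099 0.393 0.013]
wrist [ 340  209   40   70 1409] z 167.6 box [510.  -26.4] [12.1 28.1] 45.4 [[496.0, -21.0], [516.0, -41.0], [524.0, -32.0], [504.0, -12.0]]
```

arm_command --rows '[0,0,0,0.05,0.049,0,-1,0,0,0,0.075,0.134,0,-1,0,0,0,0.09,0.22,0,-1,0,0,0,0.099,0.306,0,-1,0,0,0,0.099,0.393,0,-1]'

```text
t: 9.35
ee_pos: [529.3, -26.2, 149.6]
orientation: [-1.432, -2.796, 0.0]
ft_force: [-0.3, -0.6, -0.4]
width: 0.1
grasp_force: 0.3
```

```bash
python3 -c "
from h import *
go(*[(*hook(t,92,12),149.5) for t in(1.225,1.3,1.36,1.42,1.48,1.53,1.57)])
doorlook('w5');doorlook('s5','side')"
```

```text
at [529.3 -26.2 149.6] yaw 35.8
[529.8 -25.7 149.5] units [0.001 0.008 0.001]
[535.7 -22.2 149.5] units [-0.006  0.094  0.001]
[540.7 -19.6 149.5] units [-0.016  0.163  0.001]
[545.8 -17.4 149.5] units [-0.031  0.231  0.001]
[551.  -15.4 149.5] units [-0.049  0.298  0.001]
[555.4 -14.  149.5] units [-0.068  0.353  0.001]
[559.  -13.1 149.5] units [-0.084  0.397  0.001]
wrist [ 355  234   41   45 1396] z 167.6 box [538.9  -3.2] [12.3 19. ] 25.3 [[529.0, 3.0], [537.0, -14.0], [548.0, -9.0], [540.0, 8.0]]
side [232 178  42  95 812] z 166.8 box [620.8 -81.6] [ 66.3 166.8] 69.4 [[531.0, -83.0], [687.0, -142.0], [711.0, -80.0], [554.0, -21.0]]
```

arm_command --rows '[0,0,0,-0.006,0.094,0,-1,0,0,0,-0.02,0.18,0,-1,0,0,0,-0.037,0.255,0,-1,0,0,0,-0.053,0.31,0,-1,0,0,0,-0.065,0.345,0,-1]'

```text
t: 9.95
ee_pos: [554.8, -14.5, 149.6]
orientation: [1.432, 2.796, 0.0]
ft_force: [-0.2, 0.7, -1.0]
width: 0.4
grasp_force: 0.2
```

arm_command --rows '[0,0,0,-0.01,0.02,0,-1,0,0,0,-0.018,0.04,0,-1,0,0,0,-0.018,0.04,0,-1]'

```text
t: 10.25
ee_pos: [557.9, -13.9, 149.7]
orientation: [1.432, 2.796, 0.0]
ft_force: [-0.7, -0.1, 0.2]
width: 0.3
grasp_force: 0.0
```

```bash
python3 -c "
from h import *
print(ctrl.get_obs()['ft_force'])
go((*(hook(1.57,92,12)+[-40,-6]),149.5))
doorlook('w6');doorlook('t6','top')"
```

```text
[-0.66980891 -0.0785784   0.16196283]
at [557.9 -13.9 149.7] yaw 35.8
[519.  -19.1 149.5] units [ 0.231 -0.433  0.002]
wrist [372 255  42  24 636] z 167.3 box [574.8  10.3] [16.  9.] 44.8 [[566.0, 8.0], [572.0, 1.0], [584.0, 13.0], [577.0, 19.0]]
wrist [315 352  12  43 312] z 167.8 box [580.7 -45.9] [ 4.8 20.6] 35.5 [[573.0, -39.0], [585.0, -56.0], [589.0, -53.0], [577.0, -36.0]]
top [399 121   7  15  80] z 167.7 box [692.4 -83.2] [24.7  9.6] 8.2 [[679.0, -80.0], [681.0, -90.0], [705.0, -86.0], [704.0, -77.0]]
```

arm_command --rows '[0,0,0,0.1,-0.19,0,-1,0,0,0,0.231,-0.43,0,-1,0,0,0,0.231,-0.43,0,-1,0,0,0,0.231,-0.43,0,-1]'

```text
t: 10.75
ee_pos: [519.5, -19.1, 150.0]
orientation: [1.432, 2.795, 0.001]
ft_force: [0.9, 0.1, 0.3]
width: 0.1
grasp_force: 0.0
```

arm_command --rows '[0,0,0,0,0,-1,-1,0,0,0,0,0,-1,-1,0,0,0,0,0,-1,-1]'

```text
t: 11.05
ee_pos: [523.0, -19.1, 234.2]
orientation: [1.428, 2.789, 0.006]
ft_force: [1.0, -0.5, 0.0]
width: 0.3
grasp_force: 0.0
```

arm_command --rows '[0,0,0,0.7,-0.9,-0.2,-1,0,0,0,0.7,-0.9,-0.2,-1,0,0,0,0.7,-0.9,-0.2,-1,0,0,0,0.7,-0.9,-0.2,-1]'

```text
t: 11.45
ee_pos: [428.3, -15.6, 245.8]
orientation: [1.432, 2.795, 0.001]
ft_force: [0.2, -0.3, 0.1]
width: 0.0
grasp_force: 0.0
```

```bash
python3 -c "
from h import *
go()
doorlook('w7');doorlook('t7','top');doorlook('s7','side')"
```

```text
at [428.3 -15.6 245.8] yaw 35.8
wrist [488 293  32  21 246] z 166.0 box [577.2   4.5] [13.1 19.2] 2.1 [[570.0, 14.0], [571.0, -5.0], [584.0, -5.0], [583.0, 14.0]]
wrist [452 352  28  32  69] z 168.0 box [586.9 -49.5] [ 3.4 33. ] 3.5 [[584.0, -33.0], [586.0, -66.0], [590.0, -66.0], [588.0, -33.0]]
top [343 121  70  79 960] z 167.5 box [638.1 -37.8] [126.8 114.8] 4.2 [[571.0, 15.0], [579.0, -100.0], [706.0, -90.0], [697.0, 24.0]]
side [232 183  65  90 950] z 166.7 box [639.  -38.9] [128.  116.6] 6.3 [[569.0, 12.0], [582.0, -104.0], [709.0, -90.0], [696.0, 26.0]]
```

View pics/s7.png

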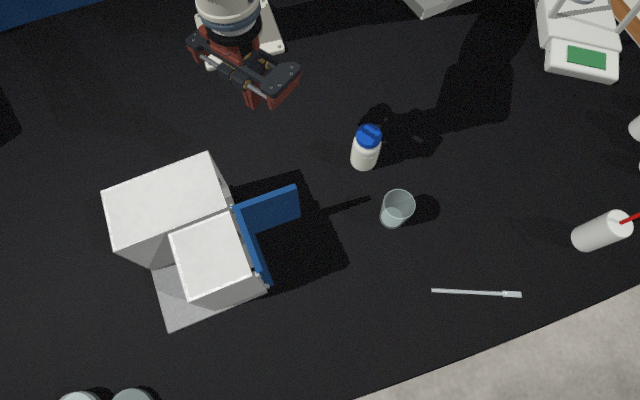

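The side view shows the door square to the front (edge near (298,187)), the shallow door shut, the jar (366,145) and beaker (397,208) where they were, and the arm clear. The measured edge at about (570,14) means about 1.58 rad.

```bash
python3 -c "
from workcell import ctrl
print(ctrl.close_job())"
```

```text
the job is handed in; nothing more can be done
None
```

The deep cabinet's door was pressed, popped ajar and swung open to about 1.58 rad (square to the front), then released; the shallow cabinet is still shut, the jar and beaker are where they were, and the job is handed in.

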